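# Close the vacuum manifold's outlets and set its regulator

### The arm

A 6-joint arm with a two-finger parallel gripper is mounted at the origin on the work surface. World frame = base frame: x ahead of the robot, y to its left, z up, the work surface at z = 0. Lengths are in m, angles in rad, forces in N, time in s.
With the tool pointing down it reaches from about 0.35 to 0.775 m from the base axis. Payload 5.5 kg.
Tool frame: the origin (TCP) lies at the very end of the fingers, on their centre line; the grasp point (between the pads) lies 19 mm behind it (manip.grip_point_offset is the distance from the TCP to the grasp point, in m); x points along the fingers, z is the direction in which the jaws open and shut, and the axes are right-handed (so a half turn about x gives the same grasp; the last joint's range is limited). The gripper opens to 85 mm and grips with 20 to 120 N. Pads are 22 mm wide; open, the fingers measure 114 mm over their backs; the gripper's body (76 mm by 85 mm) begins 54 mm behind the grasp point. The pads swing forward as they close: fully open they stand 13 mm farther back than shut.
Start: joints at [-1.434, 0.313, 0.046, 1.304, 0, 1.431], TCP at [0.157, -0.553, 0.204] pointing down, gripper open.
Joint ranges: [-2.76, 2.76], [-0.86, 1.69], [-1.03, 1.26], [-2.2, 2.34], [-1.47, 1.5], [-3.14, 3.14]. Speed limits (rad/s): [2.57, 2.57, 3.14, 3.14, 3.14, 3.14].

### API

Orientations are given as a unit quaternion [w, x, y, z].
In Python, from workcell import manip, cams gives the robot as it stands.
- The arm moves only by the tool send_rows, never from a script. Its argument "commands" is a list of rows, each a list of 3 entries, a list of its own where there are three numbers: the shift along the tool's x, y, z each as a share of 40 cm, from -1 to 1, then the turn, a rotation vector about the tool's x, y, z each as a share of 2 pi rad, from -1 to 1, then the closure, from 0 (fully open) to 1 (shut). A call has 1 to 12 rows; each row shifts and turns the pose as measured when the row begins, along the tool's axes as they then stand; what a row does not reach is not made up. A row lasts 1/8 s, in which the tool goes at most 62.5 mm and 10.7 degrees, less where a joint would pass 70% of its speed; a pose out of reach is approached as far as the arm can. A call with a number of a shift or a turn outside -1 to 1 is refused whole. A call with a gripper value outside its range is refused whole. The fingers move at their own pace and stop on an object; the grip force is fixed at half the most. Time passes only in rows, so rows that do not move let the fingers close. It gives the time, the measured TCP pose, the force and the opening at its end, in the units of the state.
- manip.observe(): the state, without advancing time (a new reading comes with each control period).
- cams.get_image(name): name is "side" or "top"; returns the picture (420x560x3 uint8, red, green, blue); there is no depth.
- cams.calibration(name): a dict with "intrinsics" (3x3 intrinsics, pixels), "R" (3x3) and "t" (3): a world point X has camera coordinates R X + t. Camera axes: x right, y down, z forward; pixel columns grow to the right and rows downward; lengths in m; the calibration is good to about 2 mm. A picture is of the moment at which its call begins. calibration takes no time and is no camera call.
- manip.hand_in(): hands the job in, once; it reports no verdict.
The state is a dict: "time": time; "joint_pos": joint angles; "joint_vel": joint speeds; "effort": joint torques, N m; "position": TCP position; "orientation": TCP orientation; "wrist_force": force on the tool from outside, world axes, zero at the start; "torque": the same for the moment, N m; "finger_gap": finger opening in m.
Only numpy, scipy, OpenCV 4.12 (cv2) and the standard library are available. Lean on these libraries where they do the work, as an engineer would, in place of code of your own. Each camera call takes 0.05 s, during which the arm holds its last target.

### The job

Get the vacuum clamping manifold ready for the pump: press the caps of the two narrow outlets down until both have clicked fully home, but leave the wide bleed cap standing up. Then turn the regulator dial three clicks clockwise from where it stands and let go. Leave the tools and wood lying around undisturbed.

Things in the scene. Friction and masses are not known exactly. Their poses are not given: they have to be found in the camera images.
- board: Fixed plywood board, 160 x 400 x 18 mm, that carries the manifold; placed and turned differently each time. Origin at the centre of its underside, y along its length. Four modules (two narrow outlets, the wide outlet, the regulator) stand on it in a row along y, 90 mm apart, in any order.
- cap_a_top (a point): Black ribbed push-on cap 30 mm across and 20 mm tall, over a steel spigot on a 60 x 60 x 30 mm aluminium block screwed to the plywood board. This point is the centre of the cap's flat top. Standing up, the top is 80 mm above the table, home it is 68 mm. One of the two narrow outlets; starts standing up.
- cap_a (a joint): Travel of that cap, straight down along its spigot: 0 = standing up (first click), 0.012 m = fully home (second click, cap seated on the block). It snaps to either end; about 10 N at the top carries it over the middle at 6 mm.
- cap_b_top (a point): Black ribbed push-on cap 30 mm across and 20 mm tall, over a steel spigot on a 60 x 60 x 30 mm aluminium block screwed to the plywood board. This point is the centre of the cap's flat top. Standing up, the top is 80 mm above the table, home it is 68 mm. The other narrow outlet; starts standing up.
- cap_b (a joint): Travel of that cap, straight down along its spigot: 0 = standing up (first click), 0.012 m = fully home (second click, cap seated on the block). It snaps to either end; about 10 N at the top carries it over the middle at 6 mm.
- cap_wide_top (a point): Black ribbed push-on cap 48 mm across and 20 mm tall, over a steel spigot on a 60 x 60 x 30 mm aluminium block screwed to the plywood board. This point is the centre of the cap's flat top. Standing up, the top is 80 mm above the table, home it is 68 mm. The wide bleed outlet: it starts standing up and must stay so.
- cap_wide (a joint): Travel of that cap, straight down along its spigot: 0 = standing up (first click), 0.012 m = fully home (second click, cap seated on the block). It snaps to either end; about 10 N at the top carries it over the middle at 6 mm.
- dial_grip (a point): Centre of the regulator dial's bar grip, on its vertical axis, 77 mm above the table. The black bar is 14 mm thick, 42 mm long and 32 mm tall, its top 10 mm above this point, on a 44 mm disc 8 mm thick. This point's x axis runs along the bar, away from the white pointer line, and turns with it; its z axis is up.
- dial_pointer (a point): Outer end of the white pointer line on top of the bar, 20 mm from the dial's axis, 87 mm above the table.
- dial (a joint): Angle of the dial, growing clockwise seen from above, 0 to 2.094 rad between its stops. It clicks every 0.349 rad (20 degrees: seven positions, a tick on the block for each) and starts in one of the first three. About 0.1 N m carries it over a click; let go, it falls into the nearest position. Three clicks are 1.047 rad.
- pencil: flat red carpenter's pencil, 14 x 160 x 8 mm, lying on the front strip of the board. Origin at the centre of its underside. Leave it alone.
- shim: small loose wood shim, 30 x 55 x 12 mm, lying on the front strip of the board. Origin at the centre of its underside. Leave it alone.
- sander: cork-soled wooden sanding block, 65 x 110 x 38 mm, on the table behind the board. Origin at the centre of its underside. Leave it alone.
- glue: upright glue bottle, 60 mm across, 150 mm tall, on the table behind the board. Origin at the centre of its underside. Leave it alone.
- brush: bench brush with black bristles, about 300 x 50 x 54 mm, on the table at the left. Origin at the centre of its underside. Leave it alone.
- offcut: wood offcut, 200 x 45 x 22 mm, on the table at the right. Origin at the centre of its underside. Leave it alone.
- tape: tape measure, 65 x 35 x 55 mm, on the table left of the board. Origin at the centre of its underside. Leave it alone.

How it is judged:
By the outcome, as a careful person would: the job done as asked, in the order asked, and still so for the second after the job is handed in, with the robot touching nothing.
It also fails if it takes over 45 s, if anything falls off the work surface, if the arm or the gripper's body presses on something with over 40 N, if the wrist force passes 120 N, or if a joint passes its speed limit or range.

## Working session

There is one attempt and no reset: what is moved stays moved. The work goes in short steps, Python scripts to look and compute and a tool call to move; the robot and the scene stay as the last step left them, time stands still between calls to the robot, and variables do not carry over. Pictures are saved under pics/ and viewed, and the job is handed in when it is done.

Besides the shell and the picture viewer there is one more tool, called after "Emit:" as name([rows], argument=value, ...), one row to a line, values as JSON. send_rows: Moves the arm, as the interface text tells. Its arguments: {"type":"object","properties":{"commands":{"type":"array"}},"required":["commands"]}

```bash
mkdir -p pics; ls; python3 - <<'E'
from workcell import manip, cams
import cv2
for n in("top","side"):
    cv2.imwrite(f"pics/{n}0.png",cv2.cvtColor(cams.get_image(n),cv2.COLOR_RGB2BGR))
    c=cams.calibration(n);print(n,c["intrinsics"],c["R"],c["t"])
print(manip.observe(), manip.grip_point_offset)
E
```

```text
pics
top [[453.67040055   0.         274.2818913 ]
 [  0.         453.67040055 201.85080745]
 [  0.           0.           1.        ]] [[ 0.07354156 -0.99728499  0.00377895]
 [-0.97354306 -0.07261176 -0.21665973]
 [ 0.2163459   0.01225453 -0.97623987]] [-0.02594397  0.54215195  1.20340844]
side [[412.45667104   0.         277.60513298]
 [  0.         412.45667104 206.30577052]
 [  0.           0.           1.        ]] [[-0.98675776 -0.16163116  0.01358264]
 [-0.11010975  0.60601765 -0.78779341]
 [ 0.11910064 -0.77885684 -0.61578978]] [0.52849265 0.10464196 1.22784868]
{'time': 0.1, 'joint_pos': array([-1.43360811e+00,  3.13933447e-01,  4.50828292e-02,  1.30358280e+00,
       -2.98272798e-05,  1.43122579e+00]), 'joint_vel': array([-0.00086418, -0.00299443,  0.00296622, -0.0014302 , -0.00159348,
       -0.00050233]), 'effort': array([ 3.22255823e-03, -4.81722879e+01,  2.99244851e+01,  1.26822578e-02,
       -1.62942765e-04, -1.18576091e-05]), 'position': array([ 0.15704126, -0.55262125,  0.20298944]), 'orientation': array([ 0.56377307,  0.4266535 ,  0.56460557, -0.42584887]), 'wrist_force': array([ 0.6043946 ,  0.39087847, -0.1151297 ]), 'torque': array([ 0.01091637, -0.03801699,  0.01584156]), 'finger_gap': 0.0852334020111834} 0.0187
```

View pics/top0.png

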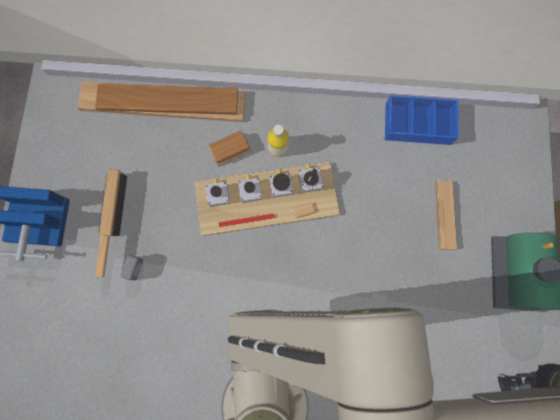

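View pics/side0.png

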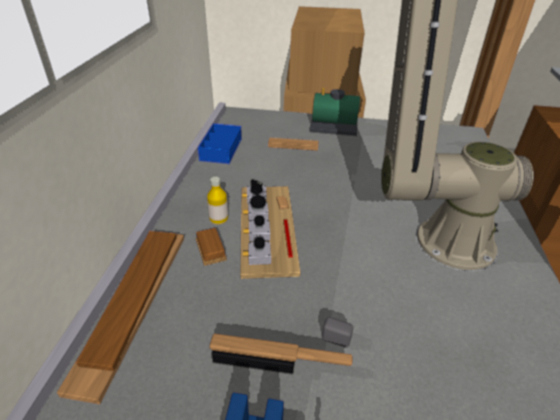

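```bash
python3 - <<'E'
import cv2
a=cv2.imread("pics/top0.png")[155:240,185:345]
cv2.imwrite("pics/topc.png",cv2.resize(a,None,fx=5,fy=5,interpolation=cv2.INTER_CUBIC))
a=cv2.imread("pics/side0.png")[170:280,205:305]
cv2.imwrite("pics/sidec.png",cv2.resize(a,None,fx=5,fy=5,interpolation=cv2.INTER_CUBIC))
a=cv2.imread("pics/top0.png")[160:195,292:332]
cv2.imwrite("pics/topd.png",cv2.resize(a,None,fx=16,fy=16,interpolation=cv2.INTER_CUBIC))
E
```

```text
(no output)
```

View pics/topc.png

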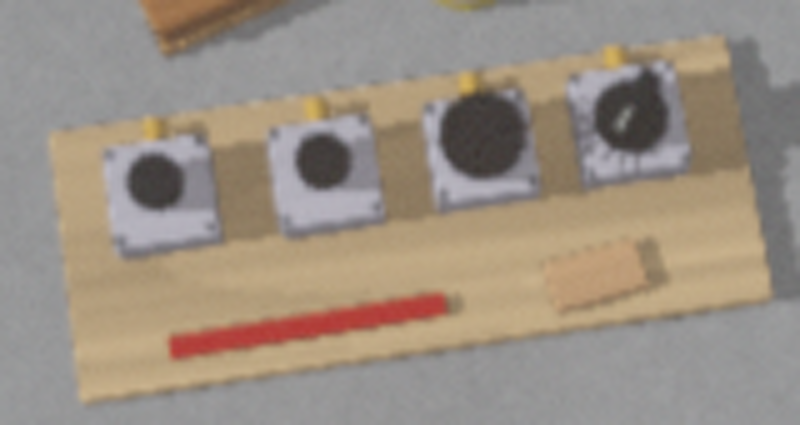

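View pics/sidec.png

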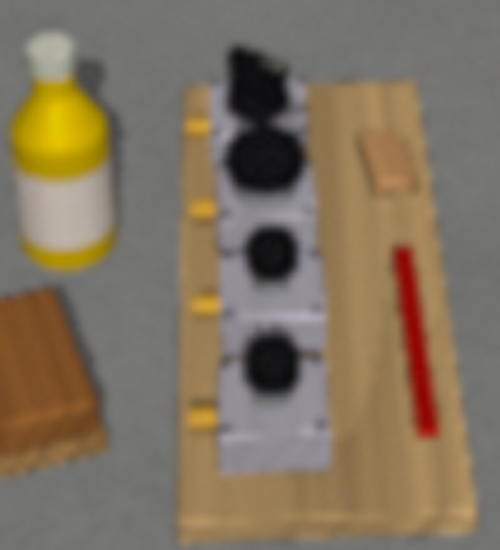

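View pics/topd.png

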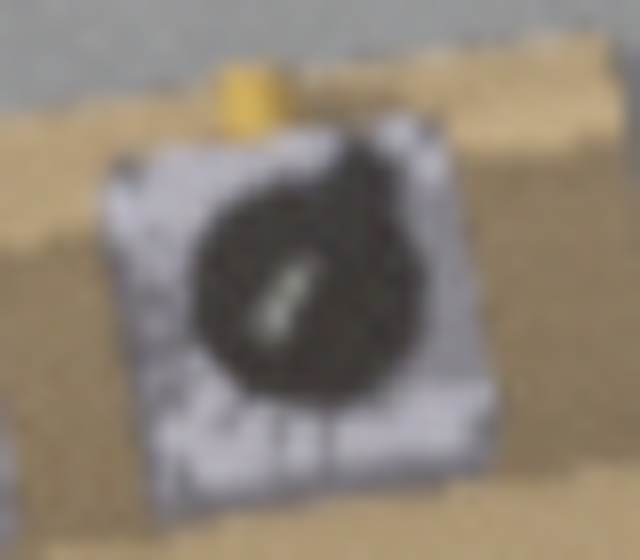

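```bash
cat > h.py <<'E'
import numpy as np, cv2
from workcell import manip, cams
def bp(n,u,v,z):
    c=cams.calibration(n);R,t,K=c["R"],c["t"],c["intrinsics"]
    d=R.T@np.linalg.solve(K,[u,v,1]);o=-R.T@t
    return o+d*(z-o[2])/d[2]
def pj(n,X):
    c=cams.calibration(n);p=c["intrinsics"]@(c["R"]@np.array(X)+c["t"]);return p[:2]/p[2]
E
python3 - <<'E'
from h import *
np.set_printoptions(precision=4,suppress=True)
for n in("top","side"):
    c=cams.calibration(n);print(n,-c["R"].T@c["t"])
T=lambda x,y:(185+(x+.5)/5-.5,155+(y+.5)/5-.5)
S=lambda x,y:(205+(x+.5)/5-.5,170+(y+.5)/5-.5)
D=lambda x,y:(292+(x+.5)/16-.5,160+(y+.5)/16-.5)
print("corners",[bp("top",*T(*p),.018) for p in((50,133),(725,37),(772,295),(82,398))])
print("corners side",[bp("side",*S(*p),.018) for p in((183,86),(413,83),(478,520),(180,525))])
for nm,a,b in(("c1",(155,180),(272,357)),("c2",(323,161),(272,248)),("w",(484,134),(265,152))):
    print(nm,bp("top",*T(*a),.078),bp("side",*S(*b),.078))
print("dial disc",bp("top",*D(310,290),.056))
print("ptr outer/inner",bp("top",*D(265,332),.087),bp("top",*D(315,262),.087), "far end bar",bp("top",*D(370,150),.087))
# block centres top z=.048
for q in([(105,148),(207,137),(222,240),(122,255)],[(268,127),(370,115),(385,220),(285,235)],[(425,105),(525,93),(540,195),(442,212)],[(568,75),(670,65),(688,170),(590,187)]):
    print("blk",np.mean([bp("top",*T(*p),.048) for p in q],0))
print("glue top",bp("top",278,130,.15))
# blobs
for n,ro in(("top",(155,240,185,345)),("side",(170,280,205,305))):
    g=cv2.imread(f"pics/{n}0.png").max(2);m=np.zeros_like(g);m[ro[0]:ro[1],ro[2]:ro[3]]=(g<95)[ro[0]:ro[1],ro[2]:ro[3]]
    k,_,st,ce=cv2.connectedComponentsWithStats(m)
    for i in range(1,k):
        if st[i,4]>25: print(n,st[i],ce[i])
E
```

```text
top [ 0.2694 -0.0013  1.2924]
side [0.3868 0.9783 0.8314]
corners [array([0.5958, 0.2501, 0.018 ]), array([ 0.6834, -0.1384,  0.018 ]), array([ 0.5312, -0.1725,  0.018 ]), array([0.4428, 0.2147, 0.018 ])]
corners side [array([ 0.6834, -0.1346,  0.018 ]), array([ 0.5299, -0.1664,  0.018 ]), array([0.4383, 0.2248, 0.018 ]), array([0.5929, 0.2558, 0.018 ])]
c1 [0.5581 0.1776 0.078 ] [0.5571 0.1831 0.078 ]
c2 [0.5758 0.0862 0.078 ] [0.575  0.0938 0.078 ]
w [ 0.5978 -0.0014  0.078 ] [0.597  0.0057 0.078 ]
dial disc [ 0.6209 -0.0838  0.056 ]
ptr outer/inner [ 0.604  -0.0744  0.087 ] [ 0.6171 -0.0823  0.087 ] far end bar [ 0.6379 -0.0907  0.087 ]
blk [0.5571 0.1761 0.048 ]
blk [0.576  0.0855 0.048 ]
blk [ 0.596  -0.0015  0.048 ]
blk [ 0.618  -0.0832  0.048 ]
glue top [0.7195 0.0176 0.15  ]
top [304 169  15  16 160] [311.1187 177.325 ]
top [273 174  17  16 222] [281.1126 181.5631]
top [244 182  11  11  89] [249.2921 186.9101]
top [211 186  11  11  90] [215.7778 190.9778]
side [250 179  17  30 378] [256.754 194.5  ]
side [220 182  10  26  60] [225.05   190.9167]
side [254 215  11  12 107] [258.8879 220.486 ]
side [216 227  10  26  55] [220.7818 238.5818]
side [253 236  13  14 134] [258.9328 242.2836]
```

```bash
python3 - <<'E'
from h import *
ax=np.array([.6176,-.0855])
rows=[]
for n,x0,y0,w,hh in(("top",296,163,32,32),("side",240,172,36,40)):
    im=cv2.imread(f"pics/{n}0.png")[y0:y0+hh,x0:x0+w]
    out=[]
    for ang in (140,150,160):
        s=8;I=cv2.resize(im,None,fx=s,fy=s,interpolation=cv2.INTER_CUBIC)
        a=np.radians(ang);e=np.array([np.cos(a),np.sin(a)]);f=np.array([-e[1],e[0]])
        P=lambda xy,z:tuple(int(round(q)) for q in (pj(n,[*xy,z])-[x0,y0]+.5)*s-.5)
        for z,c in((.087,(0,255,255)),):
            q=[ax+e*i*.021+f*j*.007 for i,j in((1,1),(1,-1),(-1,-1),(-1,1))]
            cv2.polylines(I,[np.array([P(v,z) for v in q])],True,c,1)
        cv2.line(I,P(ax,.087),P(ax+e*.02,.087),(0,0,255),1)
        for r,z in((.022,.055),):
            cv2.polylines(I,[np.array([P(ax+r*np.array([np.cos(t),np.sin(t)]),z) for t in np.linspace(0,6.28,40)])],True,(255,0,0),1)
        q=[]
        u=np.array([.2197,-.9756]);v=np.array([.9756,.2197])
        q=[ax+u*i*.03+v*j*.03 for i,j in((1,1),(1,-1),(-1,-1),(-1,1))]
        cv2.polylines(I,[np.array([P(k,.048) for k in q])],True,(0,255,0),1)
        out.append(I)
    cv2.imwrite(f"pics/ov_{n}.png",cv2.resize(np.hstack(out),(780,int(780/(3*w)*hh))))
E
```

```text
(no output)
```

View pics/ov_top.png

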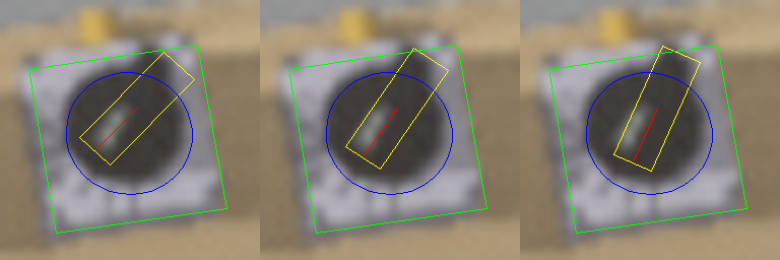

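View pics/ov_side.png

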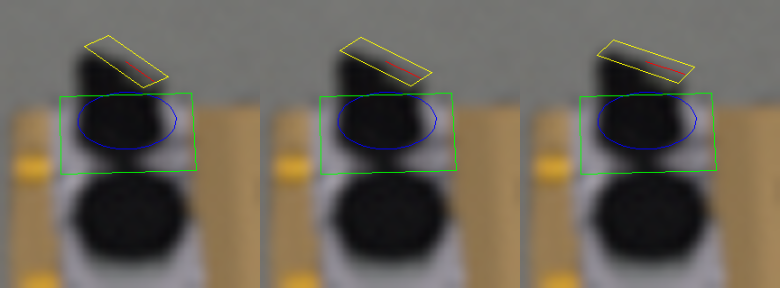

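```bash
cat >> h.py <<'E'
from scipy.spatial.transform import Rotation as Ro
def st():
    o=manip.observe();q=o["orientation"];return o,Ro.from_quat([q[1],q[2],q[3],q[0]]).as_matrix()
def plan(p,jaw=None):
    "share shift in tool axes to p; turn rotvec share to point down with jaw(z) at angle deg"
    o,R=st();d=R.T@(np.array(p)-o["position"])/.4
    print("t",round(o["time"],2),"pos",o["position"].round(4),"F",o["wrist_force"].round(1),"gap",round(o["finger_gap"],4),"j",o["joint_pos"].round(2))
    print("jaw deg",np.degrees(np.arctan2(R[1,2],R[0,2])).round(1),"x",R[:,0].round(3))
    print("shift total",d.round(4),"rows",np.abs(d).max()/.156)
    if jaw is not None:
        a=np.radians(jaw);z=np.array([np.cos(a),np.sin(a),0]);x=np.array([0,0,-1.])
        G=np.c_[x,np.cross(z,x),z];rv=Ro.from_matrix(R.T@G).as_rotvec()/(2*np.pi);print("turn",rv.round(4),"rows",np.linalg.norm(rv)/.0297)
E
python3 -c "
from h import *
plan([.5576,.179,.2],62); plan([.5576,.179,.2],-118)"
```

```text
t 0.1 pos [ 0.157  -0.5526  0.203 ] F [ 0.6  0.4 -0.1] gap 0.0852 j [-1.43  0.31  0.05  1.3  -0.    1.43]
jaw deg -74.1 x [-0.     0.002 -1.   ]
shift total [ 0.0102  1.4631 -1.4858] rows 9.524457110566324
turn [-3.782e-01 -1.000e-04 -3.000e-04] rows 12.733156118402764
t 0.1 pos [ 0.157  -0.5526  0.203 ] F [ 0.6  0.4 -0.1] gap 0.0852 j [-1.43  0.31  0.05  1.3  -0.    1.43]
jaw deg -74.1 x [-0.     0.002 -1.   ]
shift total [ 0.0102  1.4631 -1.4858] rows 9.524457110566324
turn [ 1.218e-01 -3.000e-04  1.000e-04] rows 4.101871084219374
```

Emit:
send_rows([
  [[0, 0, 0], [-0.029, 0, 0], 1],
  [[0, 0, 0], [-0.029, 0, 0], 1],
  [[0, 0, 0], [-0.029, 0, 0], 1],
  [[0, 0, 0], [-0.029, 0, 0], 1],
  [[0, 0, 0], [-0.029, 0, 0], 1],
  [[0, 0, 0], [-0.029, 0, 0], 1],
  [[0, 0, 0], [-0.029, 0, 0], 1],
  [[0, 0, 0], [-0.029, 0, 0], 1],
  [[0, 0, 0], [-0.029, 0, 0], 1],
  [[0, 0, 0], [-0.029, 0, 0], 1],
  [[0, 0, 0], [-0.029, 0, 0], 1],
  [[0, 0, 0], [-0.029, 0, 0], 1],
])

```text
time: 1.6
position: [0.1564, -0.5481, 0.1961]
orientation: [0.63, -0.32, 0.626, 0.331]
wrist_force: [0.4, 0.1, 0.2]
finger_gap: -0.0001
```

```bash
python3 -c "
from h import *
plan([.5576,.179,.16],62)"
```

```text
t 1.6 pos [ 0.1564 -0.5481  0.1961] F [0.4 0.1 0.2] gap -0.0001 j [-1.43  0.32  0.04  1.3  -0.   -0.82]
jaw deg 54.8 x [-0.002  0.016 -1.   ]
shift total [0.1169 0.2277 2.0621] rows 13.218782004587052
turn [-0.0201  0.002  -0.0016] rows 0.6805397367331758
```

Emit:
send_rows([
  [[0, 0.016, 0.15], [-0.01, 0.001, -0.001], 1],
  [[0, 0.016, 0.15], [-0.01, 0.001, 0], 1],
  [[0, 0.016, 0.15], [0, 0, 0], 1],
  [[0, 0.016, 0.15], [0, 0, 0], 1],
  [[0, 0.016, 0.15], [0, 0, 0], 1],
  [[0, 0.016, 0.15], [0, 0, 0], 1],
  [[0, 0.016, 0.15], [0, 0, 0], 1],
  [[0, 0.016, 0.15], [0, 0, 0], 1],
  [[0, 0.016, 0.15], [0, 0, 0], 1],
  [[0, 0.016, 0.15], [0, 0, 0], 1],
])

```text
time: 2.85
position: [0.3947, 0.0211, 0.1946]
orientation: [0.607, -0.361, 0.607, 0.364]
wrist_force: [1.4, -0.3, 0.7]
finger_gap: 0.0002
```

```bash
python3 -c "
from h import *
plan([.5576,.179,.13],62)"
```

```text
t 2.85 pos [0.3947 0.0211 0.1946] F [ 1.4 -0.3  0.7] gap 0.0002 j [-0.15 -0.03 -0.38  1.22  0.    0.34]
jaw deg 61.7 x [-0.001  0.004 -1.   ]
shift total [ 0.1628 -0.1722  0.5401] rows 3.461876654836896
turn [-0.0008  0.0005 -0.0005] rows 0.03516293088303909
```

Emit:
send_rows([
  [[0, -0.04, 0.135], [0, 0, 0], 1],
  [[0, -0.04, 0.135], [0, 0, 0], 1],
  [[0.05, -0.045, 0.135], [0, 0, 0], 1],
  [[0.06, -0.045, 0.135], [0, 0, 0], 1],
  [[0, 0, 0], [0, 0, 0], 1],
])

```text
time: 3.48
position: [0.5592, 0.1892, 0.1478]
orientation: [0.605, -0.364, 0.606, 0.366]
wrist_force: [-1.1, 0.0, 0.0]
finger_gap: 0.0
```

```bash
python3 -c "
from h import *
plan([.5576,.179,.1],62)"
```

```text
t 3.48 pos [0.5592 0.1892 0.1478] F [-1.1  0.   0. ] gap 0.0 j [ 0.19  0.36 -0.02  1.19  0.    0.67]
jaw deg 62.2 x [-0.002  0.003 -1.   ]
shift total [ 0.1194 -0.0089 -0.0247] rows 0.7652469320017146
turn [ 0.0005  0.0003 -0.0006] rows 0.02666835427935199
```

Emit:
send_rows([
  [[0.05, -0.009, -0.025], [0, 0, 0], 1],
  [[0.06, 0, 0], [0, 0, 0], 1],
  [[0, 0, 0], [0, 0, 0], 1],
])

```text
time: 3.85
position: [0.5555, 0.1777, 0.1025]
orientation: [0.604, -0.364, 0.607, 0.367]
wrist_force: [-0.6, -0.4, 0.5]
finger_gap: 0.0
```

```bash
python3 - <<'E'
from h import *
plan([.5576,.179,.068],62)
for n,ro in(("top",(155,240,185,345)),("side",(130,280,200,310))):
    im=cv2.cvtColor(cams.get_image(n),cv2.COLOR_RGB2BGR)
    cv2.imwrite(f"pics/{n}1.png",cv2.resize(im[ro[0]:ro[1],ro[2]:ro[3]],None,fx=5 if n=="top" else 4,fy=5 if n=="top" else 4,interpolation=cv2.INTER_CUBIC))
E
```

```text
t 3.85 pos [0.5555 0.1777 0.1025] F [-0.6 -0.4  0.5] gap 0.0 j [ 0.17  0.38 -0.11  1.09  0.    0.66]
jaw deg 62.2 x [-0.006  0.002 -1.   ]
shift total [ 0.0862 -0.0038  0.0053] rows 0.5523372586185128
turn [ 0.0006 -0.0002 -0.0009] rows 0.03804362125424084
```

View pics/top1.png

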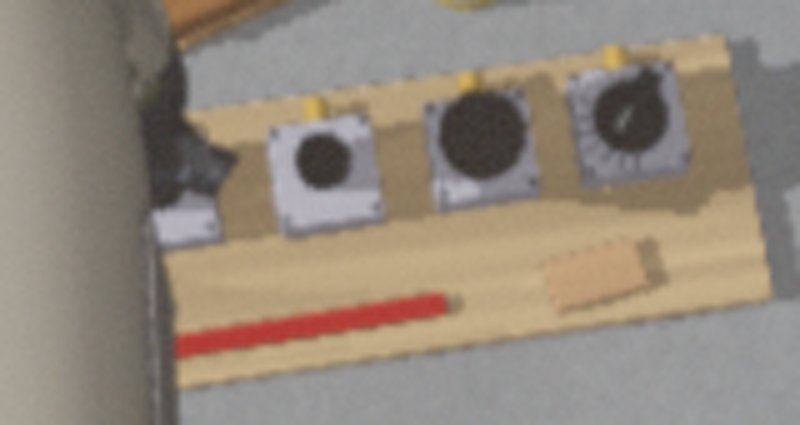

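View pics/side1.png

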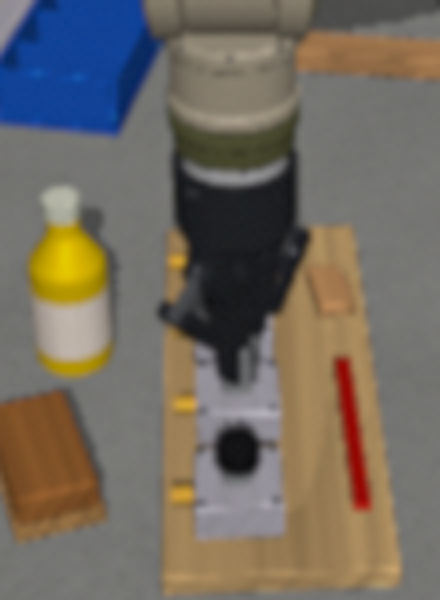

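```bash
python3 - <<'E'
from h import *
for X in([.5555,.1777,.1025],[.5576,.179,.08],[.5755,.0885,.08]): print((pj("side",X)-[200,130])*4)
E
```

```text
[239.47201411 411.56297011]
[236.45034215 437.58526473]
[236.75912618 349.86853972]
```

```bash
python3 - <<'E'
from h import *
im=cv2.cvtColor(cams.get_image("side"),cv2.COLOR_RGB2BGR)[190:260,235:285]
I=cv2.resize(im,None,fx=10,fy=8.5,interpolation=cv2.INTER_CUBIC)
I=cv2.resize(im,None,fx=8.5,fy=8.5,interpolation=cv2.INTER_CUBIC)
I=cv2.convertScaleAbs(I,alpha=1.8,beta=20)
for X in([.5555,.1777,.1025],[.5555,.1777,.1225],[.5576,.179,.08]):
    p=(pj("side",X)-[235,190]+.5)*8.5-.5;cv2.circle(I,tuple(int(v) for v in p),3,(0,0,255),-1)
cv2.imwrite("pics/side2.png",I)
E
```

```text
(no output)
```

View pics/side2.png

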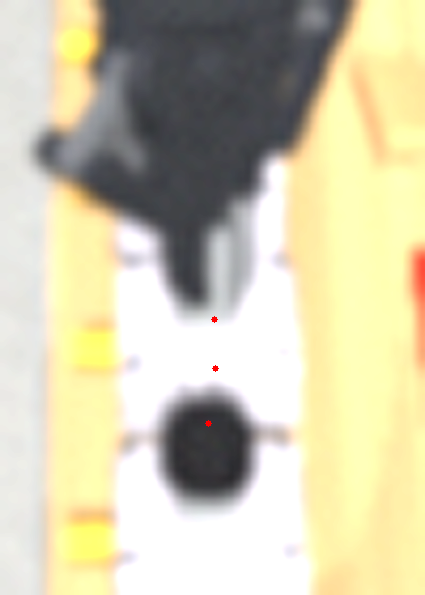

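Emit:
send_rows([
  [[0.035, -0.004, 0.005], [0, 0, 0], 1],
  [[0.01, 0, 0], [0, 0, 0], 1],
  [[0, 0, 0], [0, 0, 0], 1],
])

```text
time: 4.38
position: [0.5619, 0.1796, 0.0886]
orientation: [0.607, -0.365, 0.604, 0.366]
wrist_force: [-0.4, 0.3, -1.0]
finger_gap: -0.0
```

```bash
cat >> h.py <<'E'
def side(name,pts=(),box=(190,260,235,285),s=8.5,n="side"):
    im=cv2.cvtColor(cams.get_image(n),cv2.COLOR_RGB2BGR)[box[0]:box[1],box[2]:box[3]]
    I=cv2.convertScaleAbs(cv2.resize(im,None,fx=s,fy=s,interpolation=cv2.INTER_CUBIC),alpha=1.8,beta=20)
    for X in pts:
        p=(pj(n,X)-[box[2],box[0]]+.5)*s-.5;cv2.circle(I,tuple(int(v) for v in p),3,(0,0,255),-1)
    cv2.imwrite(f"pics/{name}.png",I)
E
python3 - <<'E'
from h import *
plan([.5576,.179,.068],62)
side("side3",[manip.observe()["position"]])
E
```

```text
t 4.38 pos [0.5619 0.1796 0.0886] F [-0.4  0.3 -1. ] gap -0.0 j [ 0.17  0.39 -0.13  1.05  0.    0.66]
jaw deg 62.2 x [ 0.004  0.004 -1.   ]
shift total [ 0.0514  0.009  -0.0066] rows 0.3294625911012626
turn [0.0006 0.0008 0.0003] rows 0.034798046949800494
```

View pics/side3.png

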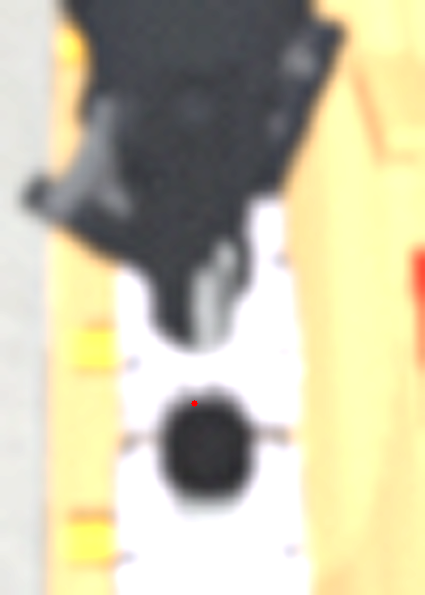

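Emit:
send_rows([
  [[0.015, 0.004, -0.004], [0, 0, 0], 1],
  [[0.015, 0.003, -0.003], [0, 0, 0], 1],
  [[0.015, 0, 0], [0, 0, 0], 1],
  [[0, 0, 0], [0, 0, 0], 1],
])

```text
time: 4.92
position: [0.5577, 0.1784, 0.0693]
orientation: [0.607, -0.365, 0.604, 0.366]
wrist_force: [-0.2, 0.4, -0.2]
finger_gap: 0.0002
```

```bash

python3 - <<'E'
from h import *
plan([.5576,.179,.068],62)
side("side4",[manip.observe()["position"]])
side("top4",[],(155,215,185,285),7.5,"top")
E
```

```text
t 4.92 pos [0.5577 0.1784 0.0693] F [-0.2  0.4 -0.2] gap 0.0002 j [ 0.17  0.4  -0.17  1.    0.    0.66]
jaw deg 62.2 x [ 0.004  0.004 -1.   ]
shift total [0.0032 0.0008 0.0012] rows 0.020809295790206704
turn [0.0006 0.0008 0.0002] rows 0.03391362174418094
```

View pics/side4.png

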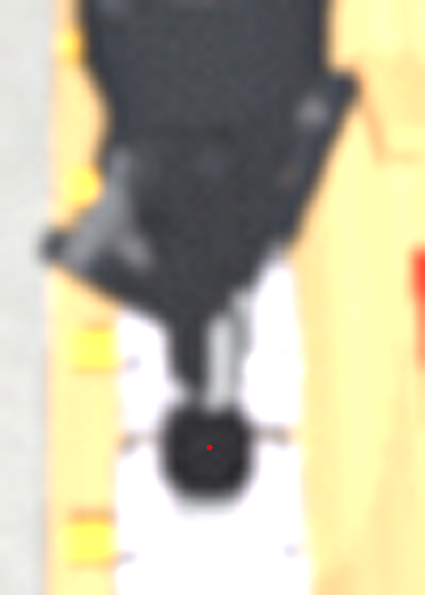

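View pics/top4.png

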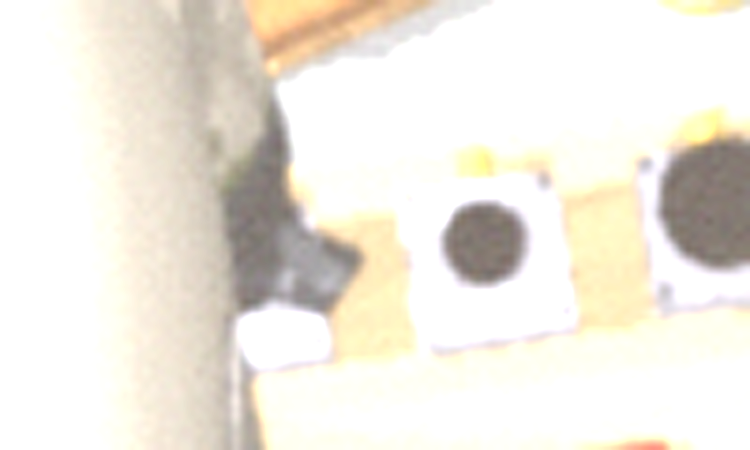

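```bash
python3 - <<'E'
from h import *
for z in(.08,.085,.09,.095): print(z,bp("side",235+(213+.5)/8.5-.5,190+411/8.5-.5,z))
E
```

```text
0.08 [0.55746419 0.17276016 0.08      ]
0.085 [0.55632834 0.1781209  0.085     ]
0.09 [0.55519249 0.18348165 0.09      ]
0.095 [0.55405663 0.18884239 0.095     ]
```

Emit:
send_rows([
  [[0.01, 0, 0], [0, 0, 0], 1],
  [[0.01, 0, 0], [0, 0, 0], 1],
  [[0, 0, 0], [0, 0, 0], 1],
])

```text
time: 5.4
position: [0.5587, 0.1787, 0.0618]
orientation: [0.608, -0.365, 0.603, 0.366]
wrist_force: [0.1, -0.0, -0.9]
finger_gap: -0.0
```

```bash

python3 - <<'E'
from h import *
plan([.5576,.179,.068],62)
side("side5",[manip.observe()["position"]])
E
```

```text
t 5.4 pos [0.5587 0.1787 0.0618] F [ 0.1 -0.  -0.9] gap -0.0 j [ 0.17  0.41 -0.18  0.98  0.    0.66]
jaw deg 62.2 x [ 0.005  0.004 -1.   ]
shift total [-0.0156  0.0027 -0.0004] rows 0.10005584924931862
turn [0.0006 0.0009 0.0005] rows 0.041252037545844826
```

View pics/side5.png

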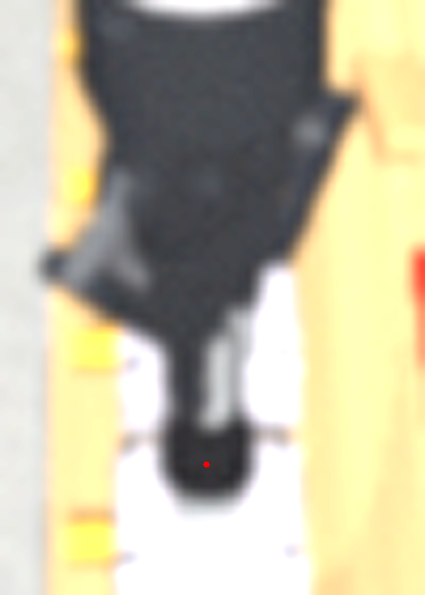

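Emit:
send_rows([
  [[0.01, 0, 0], [0, 0, 0], 1],
  [[0.01, 0, 0], [0, 0, 0], 1],
])

```text
time: 5.7
position: [0.5592, 0.1788, 0.0539]
orientation: [0.608, -0.365, 0.603, 0.365]
wrist_force: [-0.3, 0.3, -0.7]
finger_gap: 0.0001
```

Emit:
send_rows([
  [[0.008, 0, 0], [0, 0, 0], 1],
])

```text
time: 5.82
position: [0.5593, 0.1787, 0.0511]
orientation: [0.608, -0.365, 0.603, 0.365]
wrist_force: [-2.6, -0.8, 8.9]
finger_gap: -0.0001
```

```bash

python3 - <<'E'
from h import *
plan([.5576,.179,.068],62)
side("side6",[manip.observe()["position"]])
E
```

```text
t 5.83 pos [0.5593 0.1787 0.0511] F [-2.6 -0.8  8.9] gap -0.0001 j [ 0.17  0.42 -0.19  0.96  0.    0.66]
jaw deg 62.2 x [ 0.007  0.004 -1.   ]
shift total [-0.0423  0.0038 -0.0011] rows 0.2709246244441903
turn [0.0006 0.0011 0.0007] rows 0.04736371148876453
```

View pics/side6.png

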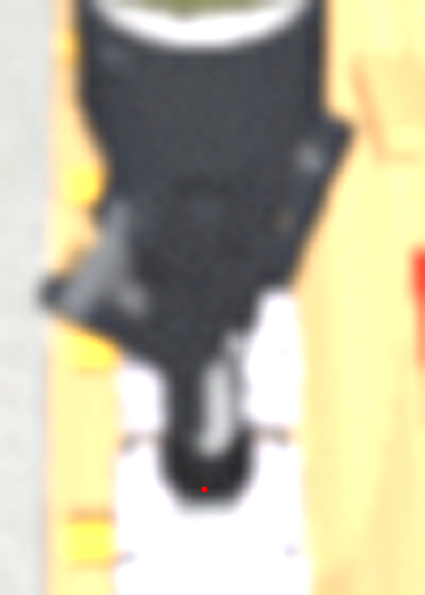

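Emit:
send_rows([
  [[0.01, 0, 0], [0, 0, 0], 1],
  [[0.01, 0, 0], [0, 0, 0], 1],
])

```text
time: 6.12
position: [0.5594, 0.1788, 0.0441]
orientation: [0.609, -0.366, 0.602, 0.365]
wrist_force: [0.3, -0.1, -1.4]
finger_gap: 0.0
```

Emit:
send_rows([
  [[0.008, 0, 0], [0, 0, 0], 1],
])

```text
time: 6.25
position: [0.5594, 0.1788, 0.0405]
orientation: [0.609, -0.366, 0.602, 0.365]
wrist_force: [0.3, 1.0, -0.2]
finger_gap: 0.0002
```

Emit:
send_rows([
  [[0.006, 0, 0], [0, 0, 0], 1],
])

```text
time: 6.38
position: [0.5596, 0.1789, 0.04]
orientation: [0.609, -0.366, 0.602, 0.365]
wrist_force: [-9.4, -2.1, 27.6]
finger_gap: 0.0003
```

```bash

python3 - <<'E'
from h import *
plan([.5576,.179,.068],62)
side("side7",[manip.observe()["position"]])
E
```

```text
t 6.38 pos [0.5596 0.1789 0.04  ] F [-9.4 -2.1 27.6] gap 0.0003 j [ 0.17  0.43 -0.21  0.93  0.    0.66]
jaw deg 62.2 x [ 0.009  0.004 -1.   ]
shift total [-0.07    0.0042 -0.0015] rows 0.4486159241422635
turn [0.0006 0.0013 0.0009] rows 0.056945164779814456
```

View pics/side7.png

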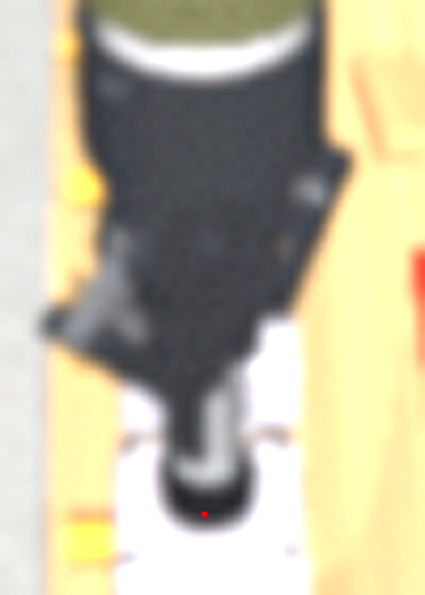

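Emit:
send_rows([
  [[-0.06, 0, 0], [0, 0, 0], 1],
  [[-0.06, 0, 0], [0, 0, 0], 1],
  [[0, 0, 0], [0, 0, 0], 1],
])

```text
time: 6.8
position: [0.559, 0.1786, 0.0887]
orientation: [0.609, -0.366, 0.602, 0.365]
wrist_force: [-0.1, -0.1, -0.8]
finger_gap: 0.0002
```

```bash

python3 - <<'E'
from h import *
plan([.577,.0900,.08],62)
side("side8")
E
```

```text
t 6.8 pos [0.559  0.1786 0.0887] F [-0.1 -0.1 -0.8] gap 0.0002 j [ 0.17  0.38 -0.14  1.04  0.    0.66]
jaw deg 62.2 x [ 0.008  0.004 -1.   ]
shift total [ 0.0212 -0.143  -0.1752] rows 1.1229849403862038
turn [0.0006 0.0012 0.0009] rows 0.0549898001364655
```

View pics/side8.png

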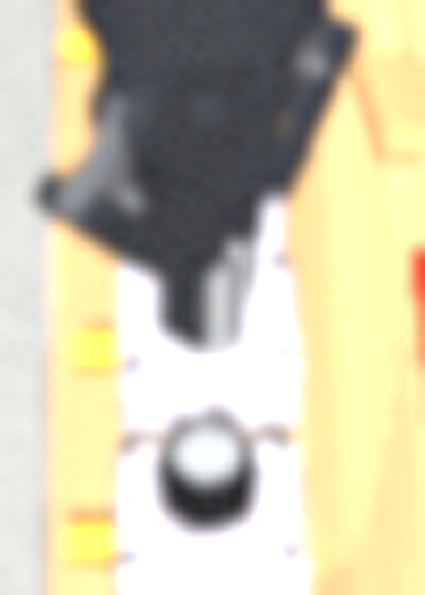

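Emit:
send_rows([
  [[0, -0.072, -0.088], [0, 0.001, 0.001], 1],
  [[0, -0.071, -0.087], [0, 0, 0], 1],
  [[0, 0, 0], [0, 0, 0], 1],
])

```text
time: 7.22
position: [0.5745, 0.0886, 0.0824]
orientation: [0.603, -0.365, 0.607, 0.368]
wrist_force: [-0.5, 0.1, 0.8]
finger_gap: -0.0001
```

```bash
python3 -c "
from h import *
plan([.577,.0900,.055],62)"
```

```text
t 7.22 pos [0.5745 0.0886 0.0824] F [-0.5  0.1  0.8] gap -0.0001 j [ 0.01  0.39 -0.14  1.04  0.    0.5 ]
jaw deg 62.4 x [-0.007  0.001 -1.   ]
shift total [ 0.0686 -0.0044  0.0063] rows 0.43952858126920896
turn [ 0.001  -0.0004 -0.0011] rows 0.053293439528027856
```

Emit:
send_rows([
  [[0.03, -0.004, 0.006], [0, 0, -0.001], 1],
  [[0.02, 0, 0], [0, 0, 0], 1],
  [[0.01, 0, 0], [0, 0, 0], 1],
  [[0, 0, 0], [0, 0, 0], 1],
])

```text
time: 7.72
position: [0.5741, 0.0925, 0.0534]
orientation: [0.602, -0.366, 0.607, 0.368]
wrist_force: [0.6, -0.0, 1.0]
finger_gap: -0.0001
```

```bash
python3 -c "
from h import *
plan([.577,.0900,.04],62)
side('side9',[],(175,245,235,285))"
```

```text
t 7.72 pos [0.5741 0.0925 0.0534] F [ 0.6 -0.   1. ] gap -0.0001 j [ 0.02  0.42 -0.18  0.98 -0.    0.5 ]
jaw deg 62.5 x [-0.007 -0.001 -1.   ]
shift total [ 0.0334 -0.0095 -0.0022] rows 0.21380625661937408
turn [ 0.0015 -0.0007 -0.0009] rows 0.06358735464689458
```

View pics/side9.png

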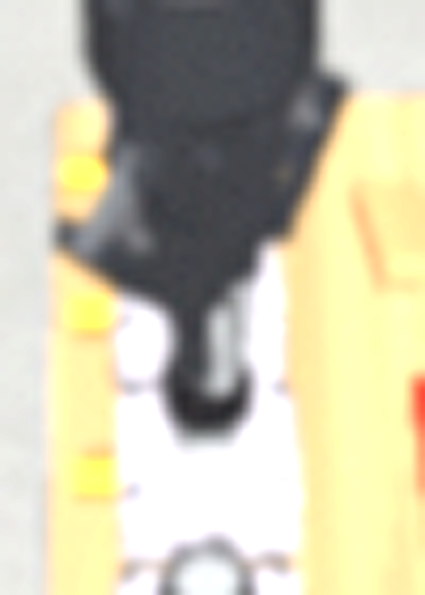

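Emit:
send_rows([
  [[0.01, -0.01, 0], [0, 0, 0], 1],
  [[0.01, 0, 0], [0, 0, 0], 1],
])

```text
time: 8.02
position: [0.5773, 0.0916, 0.0474]
orientation: [0.602, -0.366, 0.606, 0.369]
wrist_force: [-0.8, -2.0, 4.1]
finger_gap: -0.0004
```

Emit:
send_rows([
  [[0.01, 0, 0], [0, 0, 0], 1],
  [[0.006, 0, 0], [0, 0, 0], 1],
])

```text
time: 8.28
position: [0.5782, 0.0916, 0.0413]
orientation: [0.603, -0.367, 0.606, 0.368]
wrist_force: [0.2, -0.4, 0.9]
finger_gap: 0.0001
```

Emit:
send_rows([
  [[0.006, 0, 0], [0, 0, 0], 1],
])

```text
time: 8.4
position: [0.5785, 0.0917, 0.0401]
orientation: [0.603, -0.367, 0.605, 0.368]
wrist_force: [-7.5, 0.1, 21.4]
finger_gap: 0.0001
```

Emit:
send_rows([
  [[-0.1, 0, 0], [0, 0, 0], 1],
  [[-0.1, 0, 0], [0, 0, 0], 0.6],
  [[0, 0, 0], [0, 0, 0], 0.6],
])

```text
time: 8.78
position: [0.5789, 0.0916, 0.1217]
orientation: [0.603, -0.367, 0.606, 0.368]
wrist_force: [0.9, -1.0, -0.4]
finger_gap: 0.0336
```

```bash
python3 -c "
from h import *
plan([.6185,-.083,.11],62)
side('side10',[],(175,245,235,285))"
```

```text
t 8.78 pos [0.5789 0.0916 0.1217] F [ 0.9 -1.  -0.4] gap 0.0336 j [ 0.02  0.37 -0.07  1.13 -0.    0.5 ]
jaw deg 62.6 x [-0.004 -0.    -1.   ]
shift total [ 0.0289 -0.2888 -0.3421] rows 2.1928257656388834
turn [ 0.0017 -0.0004 -0.0006] rows 0.06197093567196728
```

View pics/side10.png

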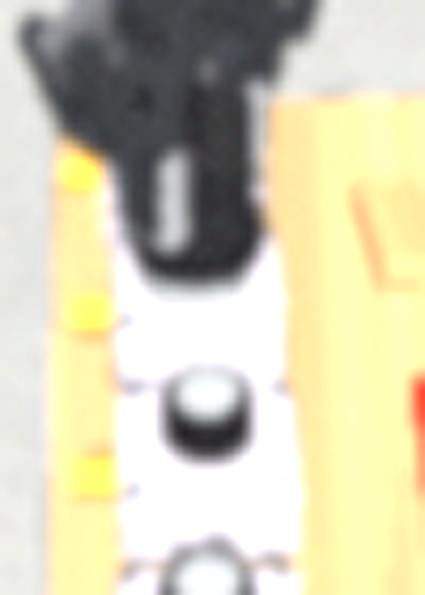

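Emit:
send_rows([
  [[0, -0.097, -0.114], [0, 0, 0], 0.6],
  [[0, -0.096, -0.114], [0, 0, 0], 0.6],
  [[0, -0.096, -0.114], [0, 0, 0], 0.6],
  [[0, 0, 0], [0, 0, 0], 0.6],
])

```text
time: 9.32
position: [0.6165, -0.0859, 0.113]
orientation: [0.599, -0.366, 0.607, 0.372]
wrist_force: [-0.1, -0.2, -0.4]
finger_gap: 0.0342
```

```bash
python3 -c "
from h import *
plan([.6185,-.083,.08],62)
p=manip.observe()['position']
side('side11',[p,p+[0,0,.028],[.6185,-.083,.087]],(145,215,235,285))
side('top11',[p,p+[0,0,.028],[.6185,-.083,.087]],(135,205,270,340),8,'top')"
```

```text
t 9.32 pos [ 0.6165 -0.0859  0.113 ] F [-0.1 -0.2 -0.4] gap 0.0342 j [-0.27  0.45  0.03  1.16 -0.    0.21]
jaw deg 62.9 x [-0.014  0.001 -1.   ]
shift total [ 0.0824 -0.0023  0.0091] rows 0.5283104436146046
turn [ 0.0024 -0.0008 -0.0021] rows 0.10922967256731116
```

View pics/side11.png

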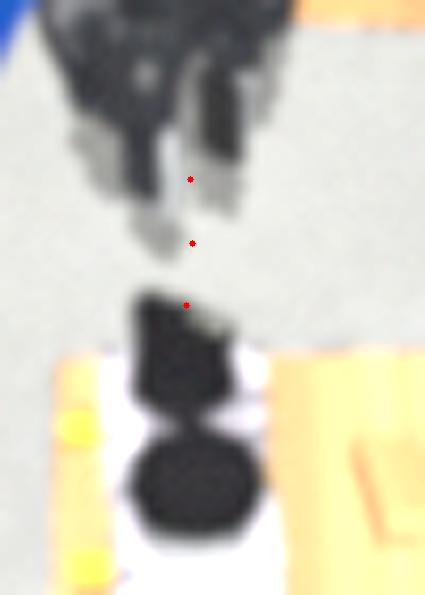

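View pics/top11.png

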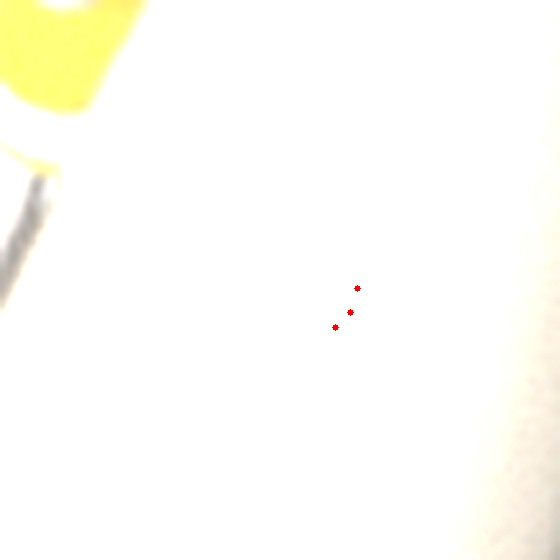

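```bash
python3 - <<'E'
from h import *
im=cv2.cvtColor(cams.get_image("side"),cv2.COLOR_RGB2BGR)
cv2.imwrite("pics/raw12.png",cv2.resize(im[145:255,225:305],None,fx=5.4,fy=5.4,interpolation=cv2.INTER_CUBIC))
im=cv2.cvtColor(cams.get_image("top"),cv2.COLOR_RGB2BGR)
cv2.imwrite("pics/raw12t.png",cv2.resize(im[150:230,185:335],None,fx=5.2,fy=5.2,interpolation=cv2.INTER_CUBIC))
E
```

```text
(no output)
```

View pics/raw12.png

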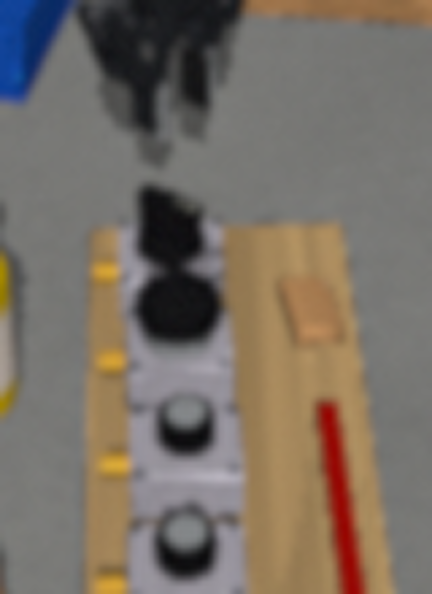

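View pics/raw12t.png

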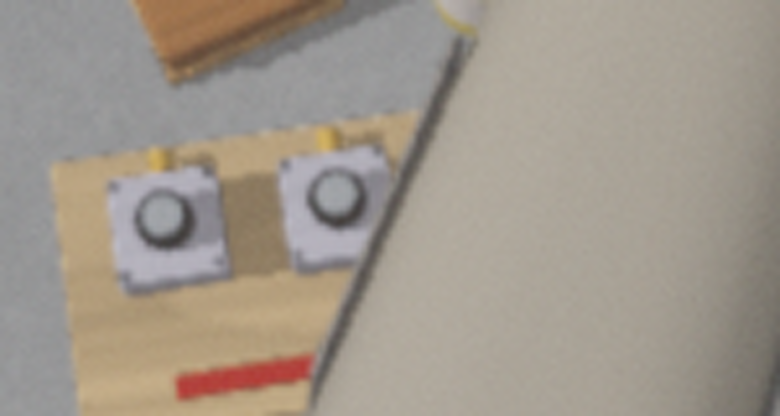

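```bash
python3 - <<'E'
from h import *
a=cv2.resize(cv2.imread("pics/side0.png")[130:280,200:310],None,fx=4,fy=4,interpolation=cv2.INTER_CUBIC)
b=cv2.imread("pics/side1.png")
d=cv2.convertScaleAbs(cv2.absdiff(a,b),alpha=3)
c=np.hstack([b[300:500,150:330],d[300:500,150:330]])
cv2.imwrite("pics/d1.png",cv2.resize(c,None,fx=2.2,fy=2.2))
E
```

```text
(no output)
```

View pics/d1.png

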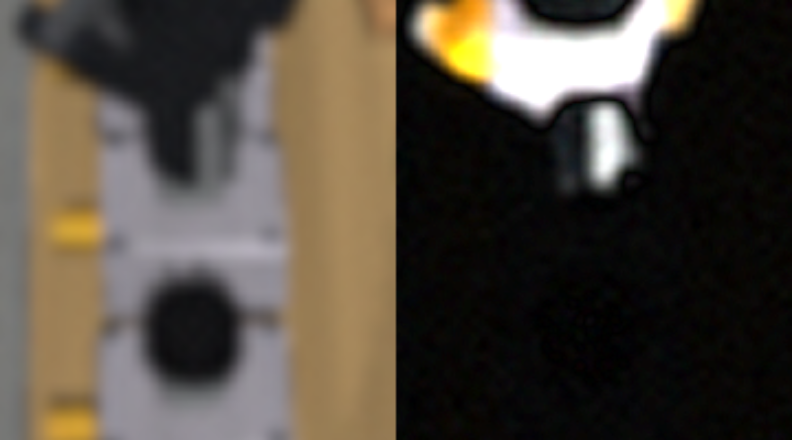

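```bash
python3 - <<'E'
from h import *
for X in([.5789,.0916,.1217],[.5789,.0916,.1497]): print((pj("side",X)-[235,175]+.5)*8.5)
im=cv2.cvtColor(cams.get_image("side"),cv2.COLOR_RGB2BGR)[120:200,235:285]
cv2.imwrite("pics/r13.png",cv2.resize(im,None,fx=7.4,fy=7.4,interpolation=cv2.INTER_CUBIC))
E
```

```text
[196.07180744 271.98292768]
[194.65698684 203.76847854]
```

View pics/r13.png

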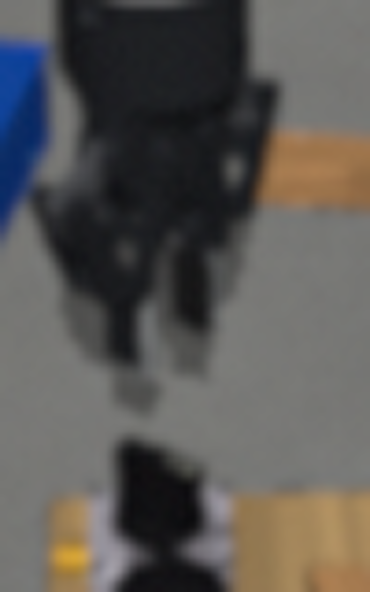

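Emit:
send_rows([
  [[0, -0.002, 0.006], [0.002, 0, -0.002], 0.73],
  [[0, 0, 0], [0, 0, 0], 0.73],
  [[0, 0, 0], [0, 0, 0], 0.73],
])

```text
time: 9.95
position: [0.6174, -0.075, 0.1149]
orientation: [0.603, -0.369, 0.605, 0.367]
wrist_force: [0.3, 0.2, -1.0]
finger_gap: 0.0235
```

```bash
python3 - <<'E'
from h import *
plan([.6185,-.083,.08],62)
p=manip.observe()["position"];print((pj("side",p)-[235,120]+.5)*7.4)
im=cv2.cvtColor(cams.get_image("side"),cv2.COLOR_RGB2BGR)[120:200,235:285]
cv2.imwrite("pics/r14.png",cv2.resize(im,None,fx=7.4,fy=7.4,interpolation=cv2.INTER_CUBIC))
E
```

```text
t 9.95 pos [ 0.6174 -0.075   0.1149] F [ 0.3  0.2 -1. ] gap 0.0235 j [-0.25  0.44  0.01  1.14 -0.    0.23]
jaw deg 62.8 x [-0.001 -0.004 -1.   ]
shift total [ 0.0873 -0.0115 -0.0163] rows 0.5595776238771578
turn [ 0.0021 -0.0006  0.0001] rows 0.07448544874004236
[160.09678099 407.26883044]
```

View pics/r14.png

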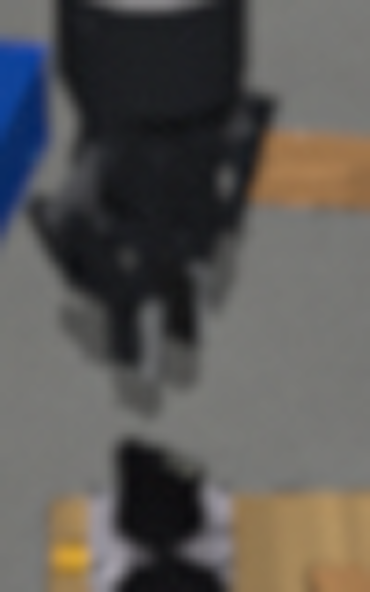

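Emit:
send_rows([
  [[0.03, -0.01, -0.015], [0.002, 0, 0], 0.7],
  [[0, 0, 0], [0, 0, 0], 0.7],
])

```text
time: 10.25
position: [0.6183, -0.0826, 0.102]
orientation: [0.605, -0.365, 0.607, 0.363]
wrist_force: [-0.3, 0.4, -0.5]
finger_gap: 0.0254
```

```bash
python3 - <<'E'
from h import *
plan([.6185,-.083,.066],62)
p=manip.observe()["position"]
side("s15",[p,[.6185,-.083,.087]],(145,215,235,285))
E
```

```text
t 10.25 pos [ 0.6183 -0.0826  0.102 ] F [-0.3  0.4 -0.5] gap 0.0254 j [-0.26  0.45 -0.    1.12 -0.    0.23]
jaw deg 62.0 x [-0.001 -0.004 -1.   ]
shift total [ 0.0901 -0.0009 -0.0002] rows 0.5776351783408704
turn [-0.     -0.0007  0.0001] rows 0.022245442000671384
```

View pics/s15.png

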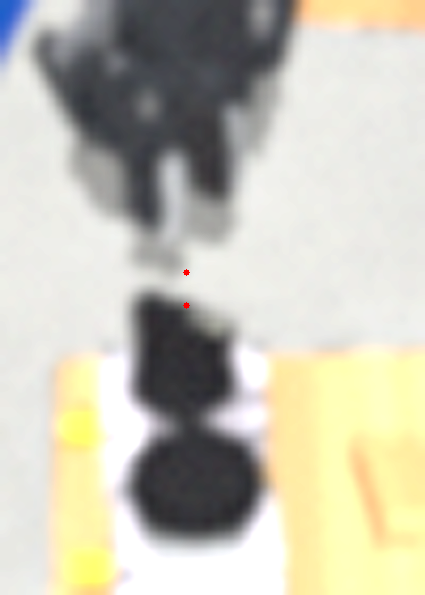

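Emit:
send_rows([
  [[0.02, 0, 0], [0, 0, 0], 0.6],
  [[0.03, 0, 0], [0, 0, 0], 0.6],
  [[0.03, 0, 0], [0, 0, 0], 0.6],
  [[0, 0, 0], [0, 0, 0], 0.6],
])

```text
time: 10.8
position: [0.6181, -0.0829, 0.0677]
orientation: [0.605, -0.365, 0.607, 0.363]
wrist_force: [0.6, -0.0, 0.2]
finger_gap: 0.0342
```

```bash
python3 - <<'E'
from h import *
plan([.6185,-.083,.06],62)
p=manip.observe()["position"]
side("s16",[p],(145,215,235,285))
E
```

```text
t 10.8 pos [ 0.6181 -0.0829  0.0677] F [ 0.6 -0.   0.2] gap 0.0342 j [-0.26  0.48 -0.05  1.04 -0.    0.23]
jaw deg 62.0 x [-0.002 -0.004 -1.   ]
shift total [ 0.0192 -0.001   0.0002] rows 0.1233247415630044
turn [-0.     -0.0006  0.    ] rows 0.02132928223421491
```

View pics/s16.png

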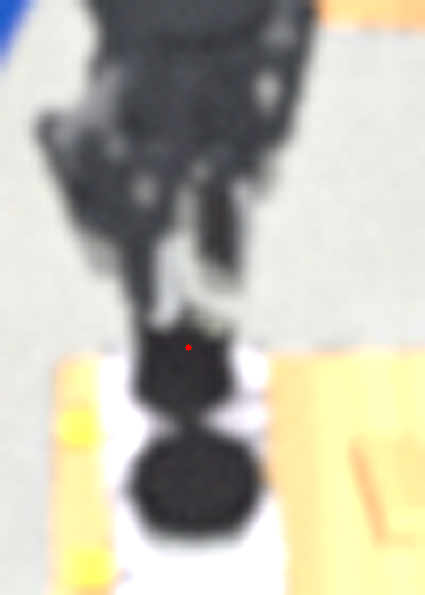

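Emit:
send_rows([
  [[0.02, 0, 0], [0, 0, 0], 0.6],
  [[0.02, 0, 0], [0, 0, 0], 0.6],
  [[0, 0, 0], [0, 0, 0], 0.6],
])

```text
time: 11.22
position: [0.619, -0.083, 0.0518]
orientation: [0.605, -0.365, 0.607, 0.363]
wrist_force: [-0.2, -0.4, 0.0]
finger_gap: 0.0341
```

```bash
python3 - <<'E'
from h import *
plan([.6185,-.083,.06],62)
p=manip.observe()["position"]
side("s17",[p],(145,215,235,285))
E
```

```text
t 11.22 pos [ 0.619  -0.083   0.0518] F [-0.2 -0.4  0. ] gap 0.0341 j [-0.26  0.49 -0.07  1.01 -0.    0.23]
jaw deg 62.0 x [ 0.    -0.004 -1.   ]
shift total [-0.0206  0.0012 -0.0006] rows 0.13210738597806013
turn [-0.     -0.0006  0.0003] rows 0.021955915376734345
```

View pics/s17.png

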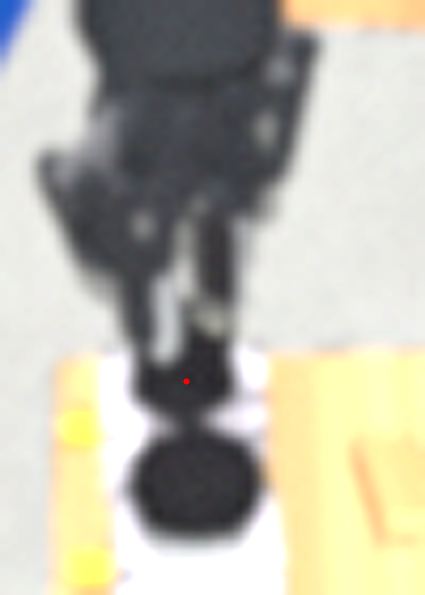

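Emit:
send_rows([
  [[0.015, 0, 0], [0, 0, 0], 0.6],
  [[0.015, 0, 0], [0, 0, 0], 0.6],
])

```text
time: 11.52
position: [0.6201, -0.0833, 0.0404]
orientation: [0.606, -0.366, 0.606, 0.362]
wrist_force: [0.5, 0.6, -0.0]
finger_gap: 0.0343
```

```bash
python3 - <<'E'
from h import *
plan([.6185,-.083,.06],62)
p=manip.observe()["position"]
q=p+[.0092,.0178,0]
side("s18",[p],(145,215,235,285))
for z in(.05,.055,.06,.065,.07,.08):print(z,((pj("side",[q[0],q[1],z])-[235,145]+.5)*8.5).round())
E
```

```text
t 11.53 pos [ 0.6201 -0.0833  0.0404] F [ 0.5  0.6 -0. ] gap 0.0343 j [-0.26  0.5  -0.09  0.98 -0.    0.23]
jaw deg 62.0 x [ 0.003 -0.005 -1.   ]
shift total [-0.0489  0.0037 -0.0013] rows 0.31357066882815243
turn [-0.     -0.0005  0.0007] rows 0.02900400797793588
0.05 [151. 409.]
0.055 [151. 399.]
0.06 [151. 388.]
0.065 [150. 377.]
0.07 [150. 366.]
0.08 [149. 344.]
```

View pics/s18.png

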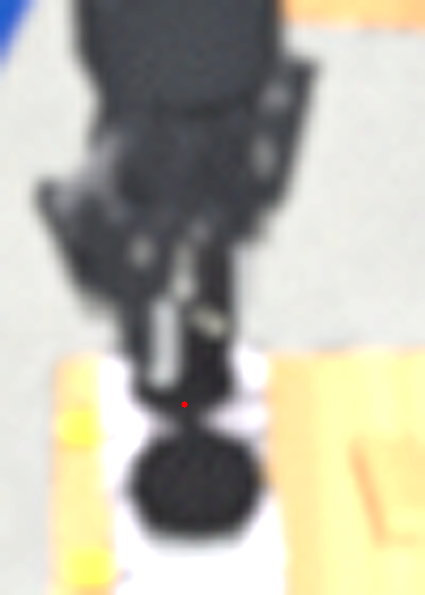

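Emit:
send_rows([
  [[0, 0, 0], [0, 0, 0], 0.8],
  [[0, 0, 0], [0, 0, 0], 1],
  [[0, 0, 0], [0, 0, 0], 1],
  [[0, 0, 0], [0, 0, 0], 1],
])

```text
time: 12.08
position: [0.6199, -0.0824, 0.0395]
orientation: [0.606, -0.366, 0.606, 0.363]
wrist_force: [0.1, 1.0, -0.4]
finger_gap: 0.0126
```

```bash
python3 - <<'E'
from h import *
plan([.6185,-.083,.0404],62); print(manip.observe()["torque"])
p=manip.observe()["position"]
side("s19",[p],(145,215,235,285))
E
```

```text
t 12.07 pos [ 0.6199 -0.0824  0.0395] F [ 0.1  1.  -0.4] gap 0.0126 j [-0.26  0.5  -0.09  0.98 -0.    0.23]
jaw deg 62.0 x [ 0.002 -0.003 -1.   ]
shift total [-0.0023  0.0024 -0.0029] rows 0.01849017899167811
turn [ 0.0001 -0.0003  0.0005] rows 0.021216856728418696
[ 0.16336533 -0.10940826  0.02775455]
```

View pics/s19.png

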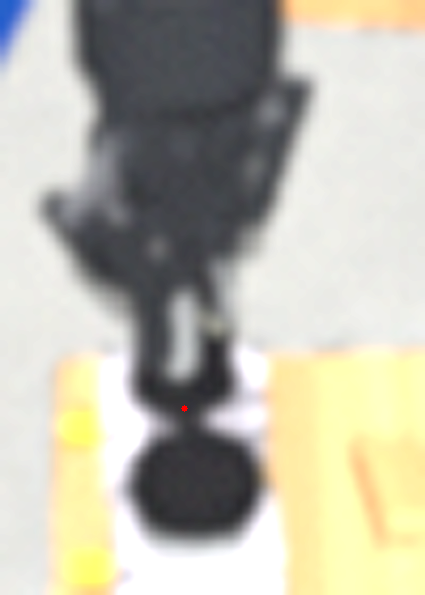

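Emit:
send_rows([
  [[0, 0, 0], [0.02, 0, 0], 1],
  [[0, 0, 0], [0.02, 0, 0], 1],
  [[0, 0, 0], [0, 0, 0], 1],
])

```text
time: 12.5
position: [0.6199, -0.0823, 0.0395]
orientation: [0.648, -0.285, 0.648, 0.282]
wrist_force: [0.7, 1.1, -0.3]
finger_gap: 0.0123
```

```bash
python3 - <<'E'
from h import *
plan([.6195,-.083,.0400],2); print(manip.observe()["torque"])
E
```

```text
t 12.5 pos [ 0.6199 -0.0823  0.0395] F [ 0.7  1.1 -0.3] gap 0.0123 j [-0.26  0.5  -0.09  0.98 -0.    0.49]
jaw deg 47.3 x [ 0.002 -0.003 -1.   ]
shift total [-0.0013 -0.0005 -0.002 ] rows 0.013086584538983594
turn [1.258e-01 1.000e-04 6.000e-04] rows 4.23514986244434
[ 0.21505158 -0.04544297 -0.09534808]
```

Emit:
send_rows([
  [[0, 0, 0], [0.021, 0, 0], 1],
  [[0, 0, 0], [0.021, 0, 0], 1],
  [[0, 0, 0], [0.021, 0, 0], 1],
  [[0, 0, 0], [0.021, 0, 0], 1],
  [[0, 0, 0], [0.021, 0, 0], 1],
  [[0, 0, 0], [0.021, 0, 0], 1],
  [[0, 0, 0], [0, 0, 0], 1],
])

```text
time: 13.38
position: [0.6204, -0.082, 0.0395]
orientation: [0.708, -0.011, 0.706, 0.009]
wrist_force: [1.2, 2.6, 0.5]
finger_gap: 0.0123
```

```bash
python3 - <<'E'
from h import *
plan([.6195,-.083,.0400],2); print(manip.observe()["torque"])
side("s20",[],(145,215,235,285))
E
```

```text
t 13.38 pos [ 0.6204 -0.082   0.0395] F [1.2 2.6 0.5] gap 0.0123 j [-0.26  0.5  -0.09  0.98 -0.    1.28]
jaw deg 1.6 x [ 0.003 -0.002 -1.   ]
shift total [-0.0013 -0.0025 -0.0023] rows 0.016032226845635086
turn [-0.0011  0.0004  0.0004] rows 0.04071683803728495
[ 0.26892778 -0.05233778  0.0073615 ]
```

View pics/s20.png

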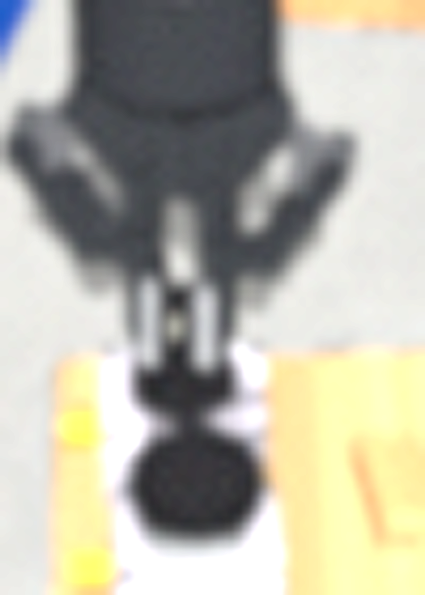

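Emit:
send_rows([
  [[0, 0, 0], [0, 0, 0], 0.6],
  [[0, 0, 0], [0, 0, 0], 0.6],
  [[0, 0, 0], [0, 0, 0], 0.6],
  [[-0.05, 0, 0], [0, 0, 0], 0.6],
  [[-0.15, 0, 0], [0, 0, 0], 0.6],
  [[-0.15, 0, 0], [0, 0, 0], 0.6],
  [[-0.1, 0, 0], [0, 0, 0], 0.6],
])

```text
time: 14.3
position: [0.6166, -0.082, 0.2199]
orientation: [0.704, -0.013, 0.71, 0.012]
wrist_force: [1.2, 0.3, 0.4]
finger_gap: 0.0339
```

```bash
python3 - <<'E'
from h import *
plan([.36,-.35,.2],2)
E
```

```text
t 14.3 pos [ 0.6166 -0.082   0.2199] F [1.2 0.3 0.4] gap 0.0339 j [-0.26  0.41  0.23  1.39 -0.    1.28]
jaw deg 2.0 x [-0.007 -0.002 -1.   ]
shift total [ 0.0557 -0.6472 -0.6639] rows 4.255852117025135
turn [-0.     -0.0012  0.0003] rows 0.0406872426692775
```

Clear the top view to verify.

Emit:
send_rows([
  [[0, -0.13, -0.13], [0, 0, 0], 0.6],
  [[0, -0.13, -0.13], [0, 0, 0], 0.6],
  [[0, -0.13, -0.13], [0, 0, 0], 0.6],
  [[0, -0.13, -0.13], [0, 0, 0], 0.6],
  [[0, -0.13, -0.13], [0, 0, 0], 0.6],
  [[0, 0, 0], [0, 0, 0], 0.6],
])

```text
time: 15.05
position: [0.4029, -0.3181, 0.2263]
orientation: [0.709, -0.018, 0.705, 0.01]
wrist_force: [0.9, 0.3, 0.5]
finger_gap: 0.0342
```

```bash
python3 - <<'E'
from h import *
im=cv2.cvtColor(cams.get_image("top"),cv2.COLOR_RGB2BGR);cv2.imwrite("pics/tf.png",im)
cv2.imwrite("pics/tfz.png",cv2.resize(im[155:240,185:345],None,fx=5,fy=5,interpolation=cv2.INTER_CUBIC))
cv2.imwrite("pics/tfd.png",cv2.resize(im[160:195,292:332],None,fx=16,fy=16,interpolation=cv2.INTER_CUBIC))
cv2.imwrite("pics/sf.png",cv2.cvtColor(cams.get_image("side"),cv2.COLOR_RGB2BGR))
E
```

```text
(no output)
```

View pics/tfz.png

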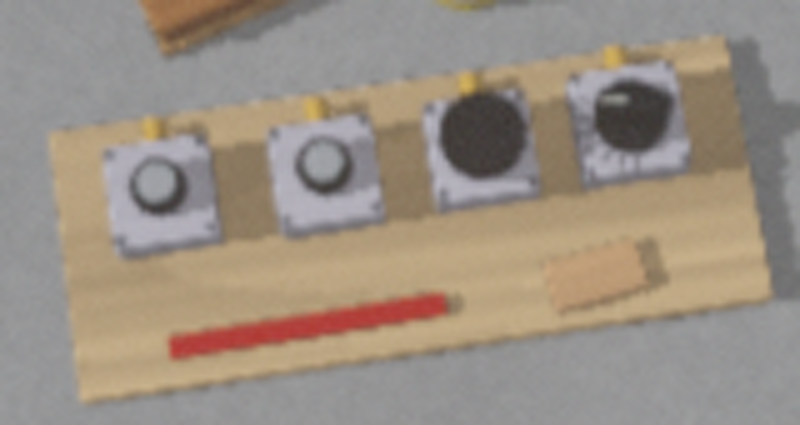

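View pics/tfd.png

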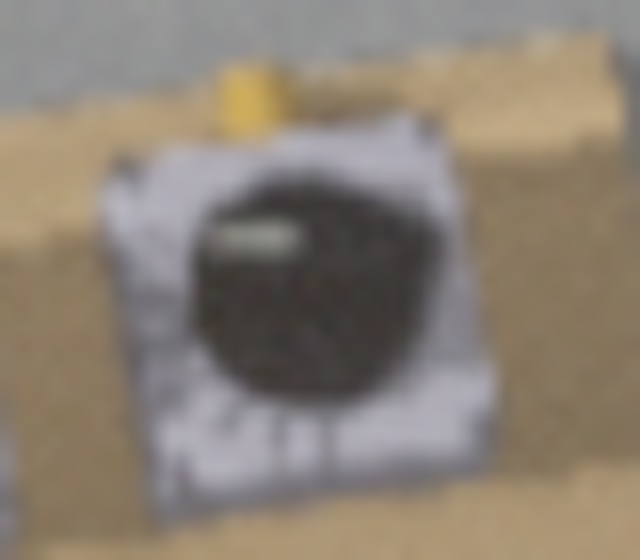

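View pics/sf.png

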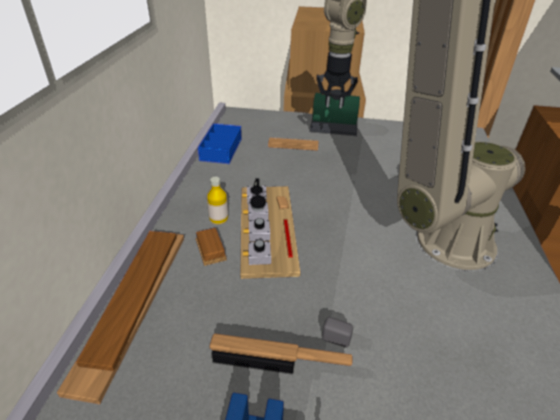

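```bash
python3 - <<'E'
from h import *
D=lambda x,y:(292+(x+.5)/16-.5,160+(y+.5)/16-.5)
import math
def white(f):
    g=cv2.imread(f"pics/{f}.png")[160:195,292:332].min(2).astype(float)
    m=np.zeros_like(g);m[12:23,12:20]=np.clip(g[12:23,12:20]-75,0,None);m[:, :13]=0
    ys,xs=np.nonzero(m);w=m[ys,xs];P=np.array([bp("top",292+x,160+y,.087)[:2] for x,y in zip(xs,ys)])
    c=np.average(P,0,w);C=np.cov(P.T,aweights=w);l,V=np.linalg.eigh(C);v=V[:,1]
    print(f,c.round(4),l,math.degrees(math.atan2(v[1],v[0]))%180)
white("top0");white("tf")
a=cv2.imread("pics/top0.png").astype(int);b=cv2.imread("pics/tf.png").astype(int)
d=np.abs(a-b).max(2)
for n,r in(("pencil/shim",(205,232,200,335)),("sander",(130,165,205,252)),("glue",(122,156,262,294)),("wide",(172,192,271,294))): print(n,d[r[0]:r[1],r[2]:r[3]].max())
E
```

```text
top0 [ 0.6152 -0.073 ] [1.65571802e-05 1.04044319e-04] 28.755751454563296
tf [ 0.6217 -0.07  ] [1.92538393e-05 2.63314740e-05] 32.57919870756754
pencil/shim 9
sander 10
glue 11
wide 13
```

```bash
python3 - <<'E'
from h import *
D=lambda x,y:(292+(x+.5)/16-.5,160+(y+.5)/16-.5)
ang=lambda v:np.degrees(np.arctan2(v[1],v[0]))
for o,i in(((262,335),(312,262)),((207,238),(300,236))):
    A=bp("top",*D(*o),.087)[:2];B=bp("top",*D(*i),.087)[:2];print(A,B,ang(A-B),ang((A+B)/2-[.6195,-.083]))
E
```

```text
[ 0.60346322 -0.07394279] [ 0.61710958 -0.0817893 ] 150.1015608243773 150.87281076532673
[ 0.62004638 -0.06348494] [ 0.62160124 -0.07946394] 95.5577652218128 83.44780161533096
```

```bash
python3 -c "
from h import *
print(manip.hand_in())"
```

```text
the job is handed in; nothing more can be done
None
```

I pressed both narrow caps home, left the wide bleed cap standing, then turned the dial three clicks clockwise and let go. The job was handed in at about 15 s with the arm clear.

- **Narrow caps:** each one snapped down about 12 mm and then stopped hard, at about 28 N and 21 N. The final pictures show both seated.
- **Wide cap and loose items:** the wide cap, pencil, shim, sander and glue look the same in the top pictures before and after. I checked the brush, offcut and tape only by eye in the side view, and saw no change.
- **Dial:** the gripper turned 60.4° with the bar held. The torque about the vertical axis was near zero before release, so the dial was sitting on a click.

Some checks were less clean:

- **Dial angle in the image:** measured by eye, two ways of reading the pointer gave turns of 54.5° and 67°. Both are nearest to three clicks (60°). An automatic fit of the pointer line failed, so I ignored it.
- **Fingertip height:** the actual fingertips sat about 20–28 mm above the reported TCP. I set heights by contact force and the pictures instead.

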